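# Select the slow speed on a bench grinder gearbox

## Task

Set the grinder's gearbox to the speed marked by the long bar tag: with the fingertips push the gear lever out of its middle parking slot and through the gate into the slot at the corner where the bar tag is, fully home against the end of the slot, and leave it there. Do not push it into any of the other three speed slots on the way, do not pull the lever up, and leave the bottle, screwdriver and angle iron where they are.

Things in the scene. Friction and masses are not known exactly. Their poses are not given: they have to be found in the camera images.
- gearbox: green gearbox bolted to the bench, housing 190 (x) by 220 (y) mm, 94 high, dark steel gate plate on top, grey motor (190 mm long, 115 high) lying along its far (+x) side. Origin: centre of the housing's underside, on the bench; x away from the robot at yaw 0, y left, z up
- gate (a point): centre of the gate plate's top face (plate 150 by 170 mm), 101 mm above the bench, gearbox axes. Slots 16 mm wide: cross slot along y (x = 0, y = -38 to 38 mm); two slots along x at y = +30 and -30, x = -31 to 31, crossing its ends: their four arms are the speed slots; parking slot at y = 0 from x = -31 to the cross slot, nothing opposite it
- pivot (a point): point 28 mm above the gearbox's origin about which the lever, a straight 10 mm steel rod, tilts wherever the slots let it; gearbox axes. The rod stops at slot walls and ends, with about 1.5 mm play each side (3 mm at the knob)
- knob (a point): centre of the lever's black ball knob, 40 mm in diameter, 145 mm from the pivot. In the gearbox frame about (-48, 0, 165) mm parked at the slot's end, (0, 0, 173) upright, (0, +-61, 160) at the ends of the cross slot, (+-44, +-55, 155) fully home in a speed slot. It takes 2 to 4 N at the knob to move and stays where it is left
- throw (a joint): tilt of the lever along the gearbox's x, rad; positive with the knob to +x; 0 in the cross slot; about +-0.3 fully home in a speed slot. It starts in the parking slot, between -0.33 and -0.25
- sway (a joint): tilt of the lever along the gearbox's y, rad; positive with the knob to +y; 0 in the parking slot, about +-0.41 at the ends of the cross slot and in the speed slots
- lift (a joint): how far the lever is pulled up along its own rod, m; a strong spring (about 18 N to start) holds it down at 0; range 0 to 0.010. Pulling it up is wrong
- tag_bar: the tag of the slot to select: long bar, 34 by 9 mm, length along the gearbox's y; tag of bare aluminium, 3 mm thick, fixed on the gate plate at one of its four corners (which one varies); origin at the centre of its underside. Marks the speed slot of its corner: with the lever fully home there the knob's centre is right above the tag
- tag_disc: round, 26 mm wide tag of bare aluminium, 3 mm thick, fixed on the gate plate at one of its four corners (which one varies); origin at the centre of its underside. Marks the speed slot of its corner: with the lever fully home there the knob's centre is right above the tag
- tag_cross: plus-shaped, 30 by 30 mm tag of bare aluminium, 3 mm thick, fixed on the gate plate at one of its four corners (which one varies); origin at the centre of its underside. Marks the speed slot of its corner: with the lever fully home there the knob's centre is right above the tag
- tag_triangle: triangular, sides 29 mm, tag of bare aluminium, 3 mm thick, fixed on the gate plate at one of its four corners (which one varies); origin at the centre of its underside. Marks the speed slot of its corner: with the lever fully home there the knob's centre is right above the tag
- oil_bottle: white plastic oil bottle with black cap, 48 mm in diameter, 120 mm high, standing loose on the bench to the left of the gearbox; origin at the centre of its underside
- screwdriver: screwdriver with a wooden handle, 190 mm long, lying loose on the bench to the right of the gearbox; origin at the middle of its underside
- angle_iron: offcut of dark steel angle, 100 by 40 mm, 40 mm high, lying loose on the bench in front and left of the gearbox; origin at the centre of its underside

How it is judged:
By the outcome, as a careful person would: the job done as asked, in the order asked, and still so for the second after the job is handed in, with the robot touching nothing.
It also fails if it takes over 50 s, if anything falls off the work surface, if the arm or the gripper's body presses on something with over 40 N, if the wrist force passes 120 N, or if a joint passes its speed limit or range.

## Robot

A 6-joint arm with a two-finger parallel gripper is mounted at the origin on the work surface. World frame = base frame: x ahead of the robot, y to its left, z up, the work surface at z = 0. Lengths are in m, angles in rad, forces in N, time in s.
With the tool pointing down it reaches from about 0.25 to 0.775 m from the base axis. Payload 4 kg.
Tool frame: the origin (TCP) lies at the very end of the fingers, on their centre line; the grasp point (between the pads) lies robot.grasp_offset behind it (robot.grasp_offset is the distance from the TCP to the grasp point, in m); z points along the fingers, y is the line along which they close (so a half turn about z gives the same grasp; the last joint's range is limited). The gripper opens to 85 mm and grips with 20 to 120 N. Pads are 22 mm wide; open, the fingers measure 114 mm over their backs; the gripper's body (76 mm by 85 mm) begins 54 mm behind the grasp point. The pads swing forward as they close: fully open they stand 13 mm farther back than shut.
Start: joints at [-1.394, 0.087, 1.371, -0, 1.684, -0.103], TCP at [0.152, -0.529, 0.231] pointing down, gripper open.
Joint ranges: [-3.1, 3.1], [-0.76, 2.03], [0.27, 2.55], [-1.08, 4.22], [0.17, 2.65], [-2.57, 2.57]. Speed limits (rad/s): [2.79, 2.79, 3.14, 3.14, 3.14, 3.14].

## Interface

Orientations are given as [roll, pitch, yaw] about the fixed x, y, z axes, in that order (R = Rz(yaw) Ry(pitch) Rx(roll)).
In Python, from station import robot gives the robot as it stands.
- The arm moves only by the tool step_arm, never from a script. Its argument "commands" is a list of rows, each an object with "delta_pos": the shift along the world's x, y, z in cm, a list of three; "rot": the turn, a rotation vector about the world's x, y, z in degrees, a list of three; "gripper": the closure, from 0 (fully open) to 1 (shut). In form: [{"delta_pos": [tx, ty, tz], "rot": [ax, ay, az], "gripper": gripper}, ...]. A call has 1 to 5 rows; each row is the pose to reach, as a shift and turn from the pose commanded when the call began; what a row does not reach only later rows make up. A row lasts 1/8 s, in which the tool goes at most 62.5 mm and 10.7 degrees, less where a joint would pass 70% of its speed; a pose out of reach is approached as far as the arm can. A call with a gripper value outside its range is refused whole. The fingers move at their own pace and stop on an object; "force" is the grip in N (left out, the last holds). Time passes only in rows, so rows that repeat a pose let the fingers close. It gives the time, the measured TCP pose, the force, the opening and the grip force at its end, in the units of the state.
- robot.sense(): the state, without advancing time (a new reading comes with each control period).
- robot.read_camera(name): name is "scene" or "top" or "wrist"; returns a dict with "frame" (400x640x3 uint8, blue, green, red), "fx", "fy", "cx", "cy" (pixels), "D" ([k1, k2, p1, p2, k3] as OpenCV has them; the pictures are not rectified), "T" (4x4, takes a point from camera to world coordinates); the wrist camera has in their place "mount" (4x4, takes a point from camera to tool coordinates, whose origin is the TCP and whose axes are the flange's). Camera axes: x right, y down, z forward; pixel columns grow to the right and rows downward; lengths in m; the calibration is good to about 2 mm. A picture is of the moment at which its call begins: read the wrist's pose just before it. There is no depth.
- robot.close_job(): hands the job in; it is judged then, once.
The state is a dict: "clock": time; "joint_positions": joint angles; "qvel": joint speeds; "tau": joint torques, N m; "tool_pos": TCP position; "tcp_rot": TCP orientation; "wrist_force": force on the tool from outside, world axes, zero at the start; "moment": the same for the moment, N m; "grip_width": finger opening in m; "finger_force": force on a finger pad.
Only numpy, scipy, OpenCV 4.12 (cv2) and the standard library are available. Lean on these libraries where they do the work, as an engineer would, in place of code of your own. Each camera call takes 0.05 s, during which the arm holds its last target. There are 200 camera calls.

## Working session

There is one attempt and no reset: what is moved stays moved. The work goes in short steps, Python scripts to look and compute and a tool call to move; the robot and the scene stay as the last step left them, time stands still between calls to the robot, and variables do not carry over. Pictures are saved under pics/ and viewed, at most 10 in all, crops included, and the job is handed in when it is done.

Besides the shell and the picture viewer there is one more tool, called in YAML: its name, and indented under it one key for each argument. step_arm: Moves the arm, as the interface text tells. Its arguments: {"type":"object","properties":{"commands":{"type":"array","items":{"type":"object","properties":{"delta_pos":{"type":"array","items":{"type":"number"}},"rot":{"type":"array","items":{"type":"number"}},"gripper":{"type":"number"}}}},"force":{"type":"number"}},"required":["commands"]}

```bash
mkdir -p pics; python3 - <<'E'
from station import robot
import cv2
for n in("scene","top"):
    c=robot.read_camera(n); cv2.imwrite(f"pics/{n}0.png",c["frame"])
    print(n,c["fx"],c["cx"],c["cy"],c["D"],c["T"])
s=robot.sense();print(s);print(robot.grasp_offset)
E
```

```text
scene 453.7326727153806 321.3874764768105 199.34727308480814 [-0.06104542  0.          0.          0.          0.        ] [[ 0.55036126  0.66660182 -0.50273701  1.00046662]
 [ 0.83485974 -0.44699305  0.32125759 -0.27240676]
 [-0.01056905 -0.59652261 -0.80252668  0.87873671]
 [ 0.          0.          0.          1.        ]]
top 429.08344372452586 317.8857054680849 193.37748339924673 [-0.07869618  0.          0.          0.          0.        ] [[-3.56098480e-02 -9.71836114e-01  2.32951725e-01  2.81831792e-01]
 [-9.99365616e-01  3.47576595e-02 -7.76344938e-03  2.62105842e-02]
 [-5.52056256e-04 -2.33080399e-01 -9.72457311e-01  1.17179052e+00]
 [ 0.00000000e+00  0.00000000e+00  0.00000000e+00  1.00000000e+00]]
{'clock': 0.1, 'joint_positions': array([-1.39406810e+00,  8.78739775e-02,  1.37215743e+00, -2.44157909e-06,
        1.68360654e+00, -1.03096705e-01]), 'qvel': array([-1.77069348e-03, -6.13794897e-05, -3.84402691e-03,  4.54200047e-04,
       -5.24294902e-04,  7.95194107e-04]), 'tau': array([ 1.73692984e-03, -3.53014863e+01, -3.14219248e+01,  6.70071154e-05,
        7.92996143e-03,  1.54930098e-05]), 'tool_pos': array([ 0.15181675, -0.52814415,  0.23023252]), 'tcp_rot': array([-3.13955797e+00, -2.08075900e-04,  2.79824450e-01]), 'wrist_force': array([-0.65510501,  0.63798025,  0.56854697]), 'moment': array([ 0.00183214, -0.02483471, -0.04762658]), 'finger_force': 0.0, 'grip_width': 0.0856962377023489}
0.0187
```

View pics/top0.png

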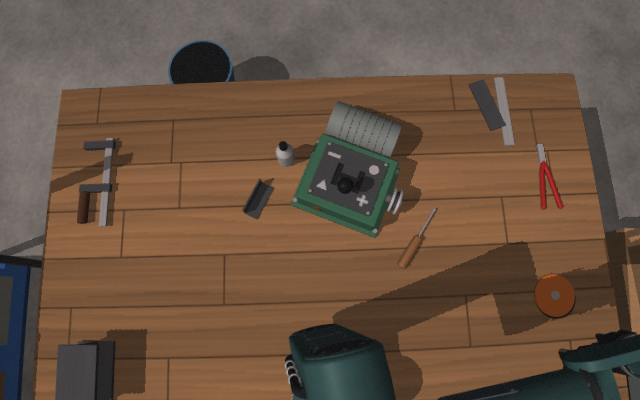

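View pics/scene0.png

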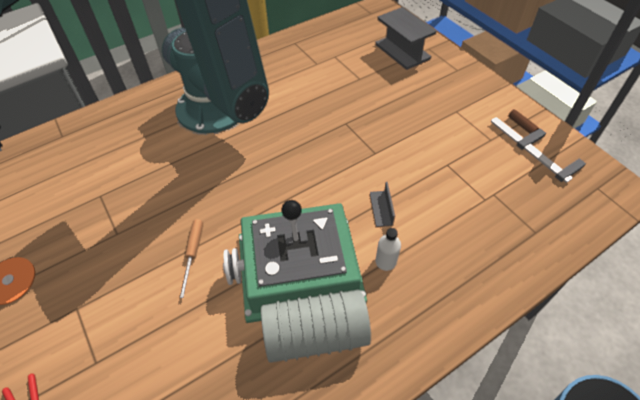

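The bar tag is at the far-left corner (+x, +y), at top (334,155) and scene (328,260). The knob is at about top (346,185). I'll enlarge the top view to get precise pixels.

```bash
python3 - <<'E'
import cv2
a=cv2.imread("pics/top0.png")[120:245,285:410]
b=cv2.imread("pics/scene0.png")[190:330,235:375]
f=lambda i:cv2.resize(i,(400,400),interpolation=cv2.INTER_CUBIC)
cv2.imwrite("pics/z.png",cv2.hconcat([f(a),f(b)]))
E
```

```text
(no output)
```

View pics/z.png

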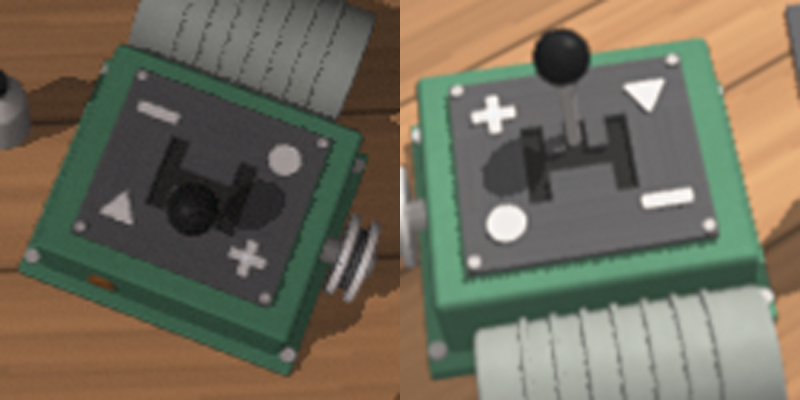

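The zoom confirms the layout: bar at +x+y, disc at +x−y, cross at −x−y and triangle at −x+y. Next I fit the gearbox pose from the four tags in both views.

```bash
cat > h.py <<'E'
import numpy as np,cv2
from station import robot
from scipy.optimize import least_squares
def proj(c,P):
    T=np.linalg.inv(c["T"]);K=np.array([[c["fx"],0,c["cx"]],[0,c["fy"],c["cy"]],[0,0,1]])
    return cv2.projectPoints(np.atleast_2d(P).astype(float),cv2.Rodrigues(T[:3,:3])[0],T[:3,3],K,np.array(c["D"]))[0][:,0]
def w(p,L):
    c,s=np.cos(p[2]),np.sin(p[2]);L=np.atleast_2d(L)
    return np.c_[p[0]+c*L[:,0]-s*L[:,1],p[1]+s*L[:,0]+c*L[:,1],L[:,2]]
E
python3 - <<'E'
from h import *
c=[robot.read_camera(n) for n in("top","scene")]
z=lambda a,s,o:(np.array(a)+.5)/s-.5+o
U=[z([(159,112),(285,160),(246,258),(118,209),(193,208)],3.2,[285,120]),z([(267,198),(106,224),(93,115),(244,93),(162,56)],400/140,[235,190])]
L=np.array([(44,55,104),(44,-55,104),(-44,-55,104),(-44,55,104)])/1e3
r=least_squares(lambda p:np.r_[[(proj(c[i],w(p,L))-U[i][:4]) for i in(0,1)]].ravel(),[.6,0,-.3])
print(r.x,r.fun.round(1))
k=least_squares(lambda p:np.r_[[(proj(c[i],p)-U[i][4])[0] for i in(0,1)]].ravel(),[.6,0,.16])
print("knob",k.x,k.fun.round(1),"local",w([0,0,-r.x[2]],k.x-[*r.x[:2],0]))
p=r.x
for n,l in dict(park=(-48,0,165),up=(0,0,173),crossL=(0,61,160),home=(44,55,155)).items():print(n,w(p,np.array(l)/1e3))
s=robot.sense();print(s["tool_pos"],s["tcp_rot"])
E
```

```text
[ 0.57943494 -0.06267839 -0.41345999] [ 0.3 -0.6  0.4 -0.7  0.9 -0.6  0.8 -0.7  0.1 -0.5  0.  -0.9  0.  -0.7
  0.5 -0.9]
knob [ 0.54196102 -0.04830998  0.16640236] [ 0.1  0.   0.1 -0. ] local [[-0.04008916 -0.00189861  0.16640236]]
park [[ 0.5354796  -0.04339294  0.165     ]]
up [[ 0.57943494 -0.06267839  0.173     ]]
crossL [[ 0.60394353 -0.00681848  0.16      ]]
home [[ 0.64182524 -0.02999123  0.155     ]]
[ 0.15183607 -0.52831653  0.23055403] [-3.14018527e+00 -1.70479858e-04  2.79808920e-01]
```

step_arm:
  commands:
    - {"delta_pos": [3.4, 5, 0], "rot": [0, 0, -4], "gripper": 1}
    - {"delta_pos": [6.9, 10, 0], "rot": [0, 0, -8], "gripper": 1}
    - {"delta_pos": [10.3, 15, 0], "rot": [0, 0, -12], "gripper": 1}
    - {"delta_pos": [13.8, 20, 0], "rot": [0, 0, -16], "gripper": 1}
    - {"delta_pos": [17.2, 25, 0], "rot": [0, 0, -20], "gripper": 1}
  force: 40

```text
clock: 0.82
tool_pos: [0.3246, -0.2769, 0.2313]
tcp_rot: [3.141, -0.0, -0.072]
wrist_force: [1.7, 0.0, 0.1]
grip_width: 0.0001
finger_force: 0.0
```

step_arm:
  commands:
    - {"delta_pos": [3.4, 5, 0], "rot": [0, 0, -4], "gripper": 1}
    - {"delta_pos": [6.9, 10, 0], "rot": [0, 0, -8], "gripper": 1}
    - {"delta_pos": [10.3, 15, 0], "rot": [0, 0, -12], "gripper": 1}
    - {"delta_pos": [13.8, 20, 0], "rot": [0, 0, -16], "gripper": 1}
    - {"delta_pos": [17.2, 25, 0], "rot": [0, 0, -19.7], "gripper": 1}

```text
clock: 1.45
tool_pos: [0.4967, -0.0268, 0.2313]
tcp_rot: [3.141, -0.001, -0.415]
wrist_force: [0.3, -0.6, 1.4]
grip_width: 0.0
finger_force: 0.0
```

step_arm:
  commands:
    - {"delta_pos": [0, 0, 0], "rot": [0, 0, 0], "gripper": 1}
    - {"delta_pos": [0, 0, 0], "rot": [0, 0, 0], "gripper": 1}

```text
clock: 1.7
tool_pos: [0.4956, -0.0288, 0.231]
tcp_rot: [3.141, 0.001, -0.412]
wrist_force: [0.7, 0.0, 0.4]
grip_width: -0.0002
finger_force: 0.0
```

step_arm:
  commands:
    - {"delta_pos": [0, 0, -4], "rot": [0, 0, 0], "gripper": 1}
    - {"delta_pos": [0, 0, -8.6], "rot": [0, 0, 0], "gripper": 1}
    - {"delta_pos": [0.9, -0.4, -8.6], "rot": [0, 0, 0], "gripper": 1}
    - {"delta_pos": [1.5, -0.65, -8.6], "rot": [0, 0, 0], "gripper": 1}
    - {"delta_pos": [1.8, -0.8, -8.6], "rot": [0, 0, 0], "gripper": 1}

```text
clock: 2.33
tool_pos: [0.5155, -0.0376, 0.1485]
tcp_rot: [-3.141, -0.004, -0.414]
wrist_force: [-4.6, 1.0, 2.4]
grip_width: -0.0002
finger_force: 1.8
```

step_arm:
  commands:
    - {"delta_pos": [0.7, -0.3, 0], "rot": [0, 0, 0], "gripper": 1}
    - {"delta_pos": [1.4, -0.6, 0], "rot": [0, 0, 0], "gripper": 1}
    - {"delta_pos": [2.0, -0.88, 0], "rot": [0, 0, 0], "gripper": 1}
    - {"delta_pos": [2.6, -1.14, 0], "rot": [0, 0, 0], "gripper": 1}
    - {"delta_pos": [3.1, -1.36, 0], "rot": [0, 0, 0], "gripper": 1}

```text
clock: 2.95
tool_pos: [0.5453, -0.0504, 0.1452]
tcp_rot: [3.141, 0.0, -0.413]
wrist_force: [-1.9, 0.3, 0.4]
grip_width: 0.0
finger_force: 1.2
```

step_arm:
  commands:
    - {"delta_pos": [0.2, -0.09, 0], "rot": [0, 0, 0], "gripper": 1}
    - {"delta_pos": [0.4, -0.18, 0], "rot": [0, 0, 0], "gripper": 1}
    - {"delta_pos": [0.4, -0.18, 0], "rot": [0, 0, 0], "gripper": 1}

```text
clock: 3.32
tool_pos: [0.549, -0.0521, 0.1452]
tcp_rot: [3.141, -0.0, -0.413]
wrist_force: [-1.0, 0.2, 0.9]
grip_width: 0.0001
finger_force: 0.8
```

```bash
python3 - <<'E'
from h import *
a=[robot.read_camera(n)["frame"] for n in("top","scene")]
f=lambda i:cv2.resize(i,(400,400),interpolation=cv2.INTER_CUBIC)
cv2.imwrite("pics/z1.png",cv2.hconcat([f(a[0][120:245,285:410]),f(a[1][190:330,235:375])]))
E
```

```text
(no output)
```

View pics/z1.png

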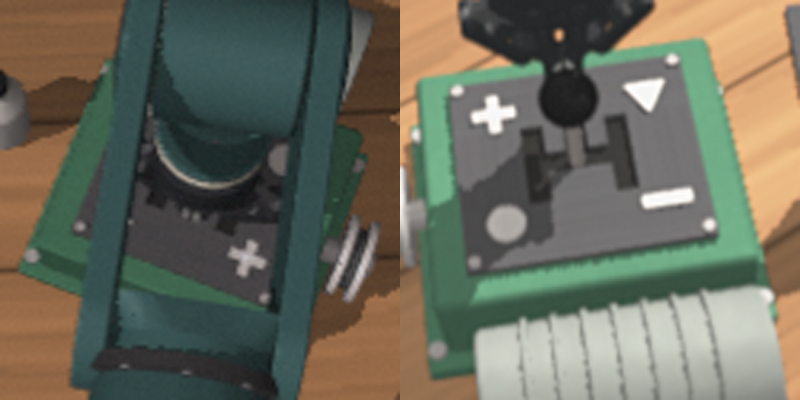

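Scene view: the knob is now at zoom (568,97) and the rod is in the cross slot. The finger position puts the knob at x ≈ −1 mm. I'll nudge it 1 mm further, then go around to its −y side.

step_arm:
  commands:
    - {"delta_pos": [0.1, -0.04, 0], "rot": [0, 0, 0], "gripper": 1}
    - {"delta_pos": [0.1, -0.04, 0], "rot": [0, 0, 0], "gripper": 1}
    - {"delta_pos": [-2.2, 0.96, 0], "rot": [0, 0, 0], "gripper": 1}
    - {"delta_pos": [-3.3, -1.56, 0], "rot": [0, 0, 0], "gripper": 1}
    - {"delta_pos": [-4.4, -4.1, 0], "rot": [0, 0, 0], "gripper": 1}

```text
clock: 4.05
tool_pos: [0.5049, -0.0936, 0.1453]
tcp_rot: [3.141, -0.002, -0.412]
wrist_force: [0.5, -0.3, 0.7]
grip_width: 0.0002
finger_force: 0.0
```

step_arm:
  commands:
    - {"delta_pos": [2.6, -1.15, 0], "rot": [0, 0, 0], "gripper": 1}
    - {"delta_pos": [5.2, -2.3, 0], "rot": [0, 0, 0], "gripper": 1}
    - {"delta_pos": [5.2, -2.3, 0], "rot": [0, 0, 0], "gripper": 1}

```text
clock: 4.42
tool_pos: [0.558, -0.117, 0.1448]
tcp_rot: [3.141, -0.001, -0.414]
wrist_force: [0.5, 0.7, 0.5]
grip_width: -0.0
finger_force: 0.0
```

```bash
cat >> h.py <<'E'
G=[.57943494,-.06267839,-.41345999]
def loc(P): return w([0,0,-G[2]],np.array(P)-[G[0],G[1],0])[0]*1e3
E
python3 - <<'E'
from h import *
s=robot.sense();print(loc(s["tool_pos"]).round(1),s["wrist_force"])
c=robot.read_camera("scene")
for u,n in(((168,97),"prev"),):
    u=(np.array(u)+.5)/(400/140)-.5+[235,190]
    k=least_squares(lambda q:(proj(c,w(G,[q[0],q[1],.173]))[0]-u),[0,0]);print(n,k.x*1e3)
cv2.imwrite("pics/s2.png",cv2.resize(c["frame"][170:350,215:395],(540,540),interpolation=cv2.INTER_CUBIC))
E
```

```text
[  2.2 -58.4 144.8] [0.48557605 0.71770706 0.54375695]
prev [-2.07967354 -2.60985984]
```

View pics/s2.png

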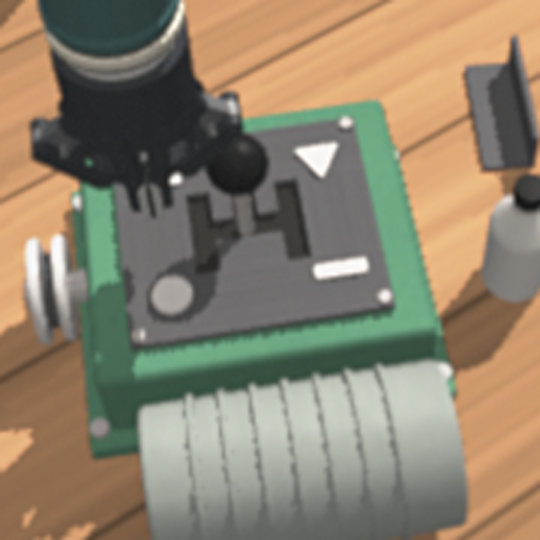

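The knob is at crop (237,165), rod upright in the cross slot. The gripper knuckles are broad along tool y, so I'll turn the tool +90° and push along y with the narrow finger edges.

step_arm:
  commands:
    - {"delta_pos": [-0.7, -0.8, 0], "rot": [0, 0, 10], "gripper": 1}
    - {"delta_pos": [-0.7, -0.8, 0], "rot": [0, 0, 20], "gripper": 1}
    - {"delta_pos": [-0.7, -0.8, 0], "rot": [0, 0, 30], "gripper": 1}
    - {"delta_pos": [-0.7, -0.8, 0], "rot": [0, 0, 40], "gripper": 1}
    - {"delta_pos": [-0.7, -0.8, 0], "rot": [0, 0, 45], "gripper": 1}

```text
clock: 5.1
tool_pos: [0.5491, -0.1235, 0.1454]
tcp_rot: [3.142, 0.0, 0.376]
wrist_force: [-0.6, 0.8, -0.3]
grip_width: -0.0001
finger_force: 0.0
```

step_arm:
  commands:
    - {"delta_pos": [0, 0, 0], "rot": [0, 0, 10], "gripper": 1}
    - {"delta_pos": [0, 0, 0], "rot": [0, 0, 20], "gripper": 1}
    - {"delta_pos": [0, 0, 0], "rot": [0, 0, 30], "gripper": 1}
    - {"delta_pos": [0, 0, 0], "rot": [0, 0, 40], "gripper": 1}
    - {"delta_pos": [0, 0, 0], "rot": [0, 0, 45], "gripper": 1}

```text
clock: 5.72
tool_pos: [0.5491, -0.1234, 0.1454]
tcp_rot: [-3.141, 0.0, 1.162]
wrist_force: [-0.0, 0.3, -0.3]
grip_width: -0.0003
finger_force: 0.0
```

step_arm:
  commands:
    - {"delta_pos": [0, 0, 0], "rot": [0, 0, 0], "gripper": 1}
    - {"delta_pos": [0, 0, 0], "rot": [0, 0, 0], "gripper": 1}

```text
clock: 5.98
tool_pos: [0.5495, -0.1237, 0.1454]
tcp_rot: [3.141, 0.0, 1.157]
wrist_force: [0.5, -0.3, 0.9]
grip_width: 0.0
finger_force: 0.0
```

```bash
python3 - <<'E'
from h import *
s=robot.sense();print(loc(s["tool_pos"]).round(1),s["wrist_force"],s["tcp_rot"],s["joint_positions"])
E
```

```text
[ -2.9 -67.9 145.4] [ 0.45083393 -0.33351859  0.87310693] [3.14145610e+00 9.05283428e-05 1.15672747e+00] [-3.22093570e-01  1.48577022e-01  1.47399351e+00 -1.02825586e-04
  1.51889446e+00  9.19806034e-02]
```

step_arm:
  commands:
    - {"delta_pos": [0.94, 1.77, 0], "rot": [0, 0, 0], "gripper": 1}
    - {"delta_pos": [1.55, 3.14, 0], "rot": [0, 0, 0], "gripper": 1}
    - {"delta_pos": [1.95, 4.06, 0], "rot": [0, 0, 0], "gripper": 1}
    - {"delta_pos": [2.35, 4.98, 0], "rot": [0, 0, 0], "gripper": 1}
    - {"delta_pos": [2.75, 5.9, 0], "rot": [0, 0, 0], "gripper": 1}

```text
clock: 6.6
tool_pos: [0.5777, -0.0645, 0.1454]
tcp_rot: [3.141, 0.0, 1.158]
wrist_force: [-0.7, -1.5, 0.2]
grip_width: 0.0
finger_force: 0.9
```

step_arm:
  commands:
    - {"delta_pos": [0.32, 0.73, 0], "rot": [0, 0, 0], "gripper": 1}
    - {"delta_pos": [0.64, 1.47, 0], "rot": [0, 0, 0], "gripper": 1}
    - {"delta_pos": [0.92, 2.1, 0], "rot": [0, 0, 0], "gripper": 1}
    - {"delta_pos": [1.12, 2.56, 0], "rot": [0, 0, 0], "gripper": 1}
    - {"delta_pos": [1.12, 2.56, 0], "rot": [0, 0, 0], "gripper": 1}

```text
clock: 7.22
tool_pos: [0.5887, -0.039, 0.1453]
tcp_rot: [-3.141, -0.0, 1.158]
wrist_force: [0.0, -0.2, -0.1]
grip_width: 0.0001
finger_force: 0.3
```

```bash
python3 - <<'E'
from h import *
s=robot.sense();print(loc(s["tool_pos"]).round(1),s["wrist_force"],s["tcp_rot"])
c=robot.read_camera("scene")
cv2.imwrite("pics/s3.png",cv2.resize(c["frame"][170:350,215:395],(540,540),interpolation=cv2.INTER_CUBIC))
for l in((0,.055,.162),(0,.061,.16)):print((proj(c,w(G,l))[0]-[215,170])*3)
E
```

```text
[ -1.1  25.4 145.3] [ 0.0061508  -0.23305545 -0.12863864] [-3.14143881e+00 -4.04912364e-04  1.15813608e+00]
[327.33379879 159.8811049 ]
[336.68923592 160.24395248]
```

View pics/s3.png

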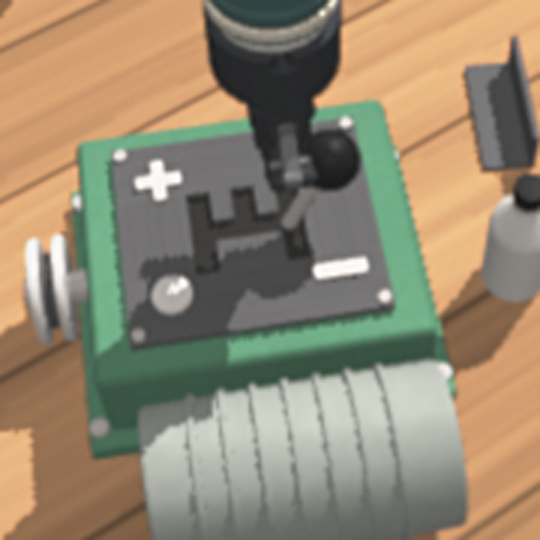

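Knob centre is at crop (330,159), i.e. local (≈0, ≈57), so it's aligned with the +y slots. Now I back off, turn the tool back and go behind it on the −x side.

step_arm:
  commands:
    - {"delta_pos": [-0.68, -1.56, 0], "rot": [0, 0, 0], "gripper": 1}
    - {"delta_pos": [-3.0, -0.55, 0], "rot": [0, 0, 0], "gripper": 1}
    - {"delta_pos": [-5.26, 0.45, 0], "rot": [0, 0, -10], "gripper": 1}
    - {"delta_pos": [-5.26, 0.45, 0], "rot": [0, 0, -20], "gripper": 1}
    - {"delta_pos": [-5.26, 0.45, 0], "rot": [0, 0, -30], "gripper": 1}

```text
clock: 7.9
tool_pos: [0.5357, -0.0358, 0.1461]
tcp_rot: [3.14, -0.001, 0.628]
wrist_force: [-0.0, 1.7, -0.0]
grip_width: -0.0001
finger_force: 0.0
```

step_arm:
  commands:
    - {"delta_pos": [0, 0, 0], "rot": [0, 0, -10], "gripper": 1}
    - {"delta_pos": [0, 0, 0], "rot": [0, 0, -20], "gripper": 1}
    - {"delta_pos": [0, 0, 0], "rot": [0, 0, -30], "gripper": 1}
    - {"delta_pos": [0, 0, 0], "rot": [0, 0, -40], "gripper": 1}
    - {"delta_pos": [0, 0, 0], "rot": [0, 0, -50], "gripper": 1}

```text
clock: 8.52
tool_pos: [0.5359, -0.0359, 0.1459]
tcp_rot: [-3.141, -0.001, -0.245]
wrist_force: [-0.0, 0.9, -0.3]
grip_width: -0.0
finger_force: 0.0
```

step_arm:
  commands:
    - {"delta_pos": [0.97, 2.2, 0], "rot": [0, 0, -10], "gripper": 1}
    - {"delta_pos": [1.93, 4.4, 0], "rot": [0, 0, -10], "gripper": 1}
    - {"delta_pos": [1.93, 4.4, 0], "rot": [0, 0, -10], "gripper": 1}

```text
clock: 8.9
tool_pos: [0.5556, 0.0092, 0.1458]
tcp_rot: [-3.141, -0.001, -0.412]
wrist_force: [-1.0, -1.2, 0.4]
grip_width: 0.0005
finger_force: 0.0
```

```bash
python3 - <<'E'
from h import *
s=robot.sense();print(loc(s["tool_pos"]).round(1),s["wrist_force"],s["tcp_rot"])
E
```

```text
[-50.8  56.2 145.8] [-1.02211075 -1.24048253  0.35131265] [-3.14123271e+00 -8.26502550e-04 -4.11859946e-01]
```

step_arm:
  commands:
    - {"delta_pos": [1.37, -0.6, -0.6], "rot": [0, 0, 0], "gripper": 1}
    - {"delta_pos": [2.29, -1.0, -0.6], "rot": [0, 0, 0], "gripper": 1}
    - {"delta_pos": [3.2, -1.4, -0.6], "rot": [0, 0, 0], "gripper": 1}
    - {"delta_pos": [4.12, -1.8, -0.6], "rot": [0, 0, 0], "gripper": 1}
    - {"delta_pos": [5.04, -2.2, -0.6], "rot": [0, 0, 0], "gripper": 1}

```text
clock: 9.52
tool_pos: [0.6058, -0.0137, 0.1388]
tcp_rot: [3.14, 0.001, -0.414]
wrist_force: [-1.7, -0.3, -1.6]
grip_width: -0.0003
finger_force: 0.9
```

step_arm:
  commands:
    - {"delta_pos": [0.27, -0.12, 0], "rot": [0, 0, 0], "gripper": 1}
    - {"delta_pos": [0.55, -0.24, 0], "rot": [0, 0, 0], "gripper": 1}
    - {"delta_pos": [0.73, -0.32, 0], "rot": [0, 0, 0], "gripper": 1}
    - {"delta_pos": [0.73, -0.32, 0], "rot": [0, 0, 0], "gripper": 1}

```text
clock: 10.02
tool_pos: [0.613, -0.0159, 0.1393]
tcp_rot: [-3.142, 0.0, -0.413]
wrist_force: [-0.5, -0.1, -1.6]
grip_width: -0.0
finger_force: 0.8
```

```bash
python3 - <<'E'
from h import *
s=robot.sense();print(loc(s["tool_pos"]).round(1),s["wrist_force"],s["tcp_rot"])
c=robot.read_camera("scene")
cv2.imwrite("pics/s4.png",cv2.resize(c["frame"][170:350,215:395],(540,540),interpolation=cv2.INTER_CUBIC))
for l in((.035,.055,.155),(.044,.055,.155)):print((proj(c,w(G,l))[0]-[215,170])*3)
E
```

```text
[ 11.9  56.3 139.3] [-0.50142339 -0.11674037 -1.59264451] [-3.14151374e+00  1.52219604e-04 -4.12915833e-01]
[337.10163592 212.41747849]
[339.67273681 224.71863965]
```

View pics/s4.png

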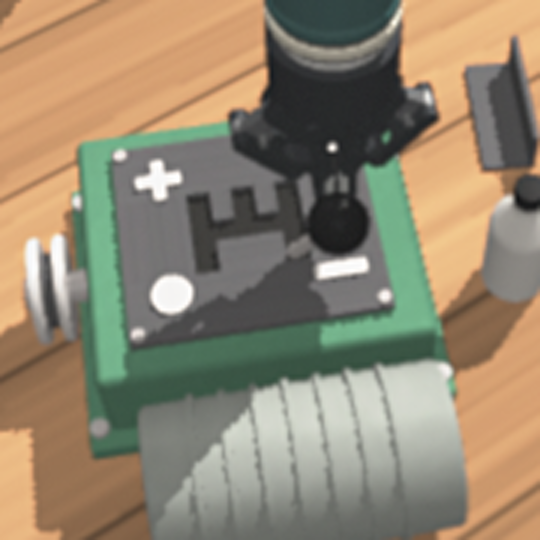

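Knob is at crop (338,222), about 42 mm along x, so nearly home. I'll push in 1 mm steps until the stop shows as force.

step_arm:
  commands:
    - {"delta_pos": [0.09, -0.04, 0], "rot": [0, 0, 0], "gripper": 1}
    - {"delta_pos": [0.18, -0.08, 0], "rot": [0, 0, 0], "gripper": 1}
    - {"delta_pos": [0.18, -0.08, 0], "rot": [0, 0, 0], "gripper": 1}

```text
clock: 10.45
tool_pos: [0.6148, -0.0169, 0.1393]
tcp_rot: [-3.142, 0.0, -0.413]
wrist_force: [-1.5, 0.6, -1.4]
grip_width: -0.0001
finger_force: 0.9
```

step_arm:
  commands:
    - {"delta_pos": [0.09, -0.04, 0], "rot": [0, 0, 0], "gripper": 1}
    - {"delta_pos": [0.09, -0.04, 0], "rot": [0, 0, 0], "gripper": 1}

```text
clock: 10.7
tool_pos: [0.6156, -0.0172, 0.1392]
tcp_rot: [3.142, 0.0, -0.413]
wrist_force: [-2.1, 0.8, -0.9]
grip_width: -0.0002
finger_force: 1.1
```

step_arm:
  commands:
    - {"delta_pos": [0.09, -0.04, 0], "rot": [0, 0, 0], "gripper": 1}
    - {"delta_pos": [0.09, -0.04, 0], "rot": [0, 0, 0], "gripper": 1}

```text
clock: 10.95
tool_pos: [0.6162, -0.0175, 0.1392]
tcp_rot: [3.141, 0.001, -0.413]
wrist_force: [-3.7, 1.6, -1.2]
grip_width: 0.0001
finger_force: 1.9
```

Force is beginning to rise; I'll continue.

step_arm:
  commands:
    - {"delta_pos": [0.09, -0.04, 0], "rot": [0, 0, 0], "gripper": 1}
    - {"delta_pos": [0.09, -0.04, 0], "rot": [0, 0, 0], "gripper": 1}

```text
clock: 11.2
tool_pos: [0.6166, -0.0177, 0.139]
tcp_rot: [3.141, 0.003, -0.413]
wrist_force: [-4.6, 2.5, -1.0]
grip_width: -0.0001
finger_force: 2.9
```

step_arm:
  commands:
    - {"delta_pos": [0.09, -0.04, 0], "rot": [0, 0, 0], "gripper": 1}
    - {"delta_pos": [0.09, -0.04, 0], "rot": [0, 0, 0], "gripper": 1}

```text
clock: 11.45
tool_pos: [0.6169, -0.0177, 0.1389]
tcp_rot: [3.141, 0.004, -0.413]
wrist_force: [-7.8, 3.3, -0.0]
grip_width: 0.0002
finger_force: 3.8
```

step_arm:
  commands:
    - {"delta_pos": [0.14, -0.06, 0], "rot": [0, 0, 0], "gripper": 1}
    - {"delta_pos": [0.27, -0.12, 0], "rot": [0, 0, 0], "gripper": 1}
    - {"delta_pos": [0.27, -0.12, 0], "rot": [0, 0, 0], "gripper": 1}

```text
clock: 11.82
tool_pos: [0.6176, -0.018, 0.1388]
tcp_rot: [3.141, 0.01, -0.412]
wrist_force: [-12.4, 4.1, 2.4]
grip_width: -0.0
finger_force: 6.7
```

step_arm:
  commands:
    - {"delta_pos": [-0.5, 0.22, 0], "rot": [0, 0, 0], "gripper": 1}
    - {"delta_pos": [-2.5, 1.1, 0], "rot": [0, 0, 0], "gripper": 1}
    - {"delta_pos": [-7, 3.1, 1], "rot": [0, 0, 0], "gripper": 1}
    - {"delta_pos": [-11, 4, 5], "rot": [0, 0, 0], "gripper": 1}
    - {"delta_pos": [-16, 3, 9], "rot": [0, 0, 0], "gripper": 1}

```text
clock: 12.45
tool_pos: [0.4632, 0.0109, 0.2299]
tcp_rot: [-3.141, -0.005, -0.411]
wrist_force: [1.0, -0.9, 0.3]
grip_width: 0.0002
finger_force: 0.0
```

step_arm:
  commands:
    - {"delta_pos": [-5, -5, 0], "rot": [0, 0, 0], "gripper": 1}
    - {"delta_pos": [-10, -10, 0], "rot": [0, 0, 0], "gripper": 1}
    - {"delta_pos": [-10, -15, 0], "rot": [0, 0, 0], "gripper": 1}
    - {"delta_pos": [-10, -20, 0], "rot": [0, 0, 0], "gripper": 1}
    - {"delta_pos": [-10, -20, 0], "rot": [0, 0, 0], "gripper": 1}

```text
clock: 13.08
tool_pos: [0.3632, -0.1932, 0.2291]
tcp_rot: [3.139, -0.005, -0.419]
wrist_force: [-0.1, 1.6, 0.6]
grip_width: -0.0
finger_force: 0.0
```

```bash
python3 - <<'E'
from h import *
c=[robot.read_camera(n) for n in("top","scene")]
f=lambda i:cv2.resize(i,(400,400),interpolation=cv2.INTER_CUBIC)
cv2.imwrite("pics/z5.png",cv2.hconcat([f(c[0]["frame"][120:245,285:410]),f(c[1]["frame"][190:330,235:375])]))
for l in((.04,.055,.156),(.044,.055,.155)):print((proj(c[0],w(G,l))[0]-[285,120])*3.2,(proj(c[1],w(G,l))[0]-[235,190])*400/140+[400,0])
E
```

```text
[159.56836353  92.11985589] [665.26441844 150.85100591]
[161.35910354  88.04880926] [666.35498744 156.8748949 ]
```

View pics/z5.png

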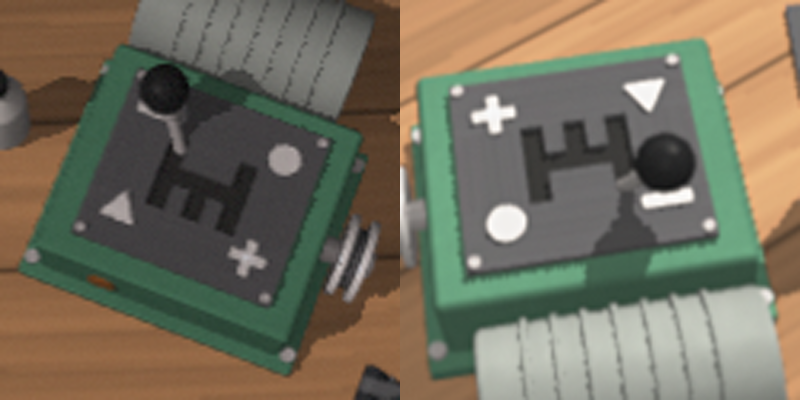

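The lever is fully home: the knob is at top zoom (163,90) and scene zoom (665,161), against about (161,88) and (666,157) predicted. The hard stop was felt at about 13 N, and the arm is clear.

```bash
python3 -c "
from station import robot
print(robot.close_job())"
```

```text
the job is handed in; nothing more can be done
None
```

The gear lever is in the bar-tag slot at the far-left corner, fully home against the slot end (hard stop felt at about 13 N). No other speed slot was entered, the arm never made contact with the loose items, and the job was handed in at about 13 s.

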